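# Hang the last bracket on the revolving bracket tree

## Task

Turn the revolving bracket tree until its one empty hook clicks into the loading position, over the index plunger on the front of the base. Then hang the loose bracket on that hook: thread the hook through the bracket's window and press its bar down past the sprung gate until it rests on the bottom of the hook and the gate has snapped shut above it; let go. The arms are clamped at slightly different heights, so feel your way and push gently, never hard enough to strain the tree, and leave the other things on the bench where they lie.

Things in the scene. Friction and masses are not known exactly. Their poses are not given: they have to be found in the camera images.
- tree_base: fixed round grey base of the tree, 160 mm across, 20 mm high; origin at the centre of its underside, on the post axis. The spring index plunger (dark block with black knob, top 45 mm above the bench) stands on its -x side, roughly towards the robot: -x is the loading direction. A tall microscope stands 0.3 m to the left of the tree
- tree: revolving steel tree; origin on the post axis at bench height, z up. Four arms (round rod 7 mm) at right angles, axes 170 mm above the bench, give or take 14, straight out to 80 mm from the axis, each ending in a hook. The EMPTY hook lies along the tree's own -x; brackets like the loose one hang along +x, +y and -y. Loading position: tree x along base x (a quarter-turn index clicks there)
- tree_hub (a point): on the post axis, at the height of the arm axes. Hub radius 21 mm; nothing on the tree stands higher than 35 mm above this. Rods are clear for pushing 35 to 80 mm from the axis. It turns without end either way against 0.05 to 0.1 Nm; the spring index needs about 0.4 Nm to enter or leave each quarter turn, and pulls in from about 5 degrees
- hook_seat (a point): turns with the tree: where the centre of a bar rests in the empty hook at its NOMINAL height: 109 mm from the axis, 21.5 mm below the arm axis. Each arm is clamped in a slot of the hub by hand: the real empty arm, hook and gate stand level but up to 14 mm higher or lower than told here (only seen or felt). Press with less than 15 N
- hook_nose (a point): top of the nose of the empty hook at nominal height: 120 mm from the axis, 11.5 mm above the arm axis. The hook is round-bottomed, rod 7 mm; outermost 124 mm from the axis, lowest 31.5 mm below the arm axis; the inside of the mouth reaches from 87 to 115 mm
- gate (a joint): sprung gate of the empty hook, a dark strip 30 mm long across its mouth from the shank (84 mm from the axis, 2 mm above the arm axis) to the nose: 0 shut, grows as its outer end is pressed down into the hook (rad). The bar must press it down 0.6 to 0.9 rad, with 2 to 6 N, and passes its end only 2 or 3 mm before the bottom of the hook; then it snaps shut above the bar
- bracket: loose aluminium bracket standing on the bench, 107 mm tall, 0.08 to 0.17 kg; origin at the centre of its underside, z up. Base flange 44 (x) by 56 (y) by 4 mm; two cheeks 20 mm wide in x, outer faces 42 mm apart in y, from flange to top: take it across them, near the top. It goes on the hook with its x along the arm, either way round
- bracket_bar (a point): centre of the bar, a round steel rod of 6 mm diameter along the bracket's y that ties the cheeks, 90 mm above the underside (the cheeks stand 17 mm higher; nothing lies between them above the bar). Below it, between the cheeks, is the window, open along x, 34 mm wide, from 4 to 87 mm above the underside
- cutter: red-handled flush cutter, 130 mm, a bystander: leave it alone; origin at the centre of its underside
- tweezers: steel tweezers, 125 mm, a bystander: leave it alone; origin at the centre of its underside
- caliper: calliper, 205 mm, a bystander: leave it alone; origin at the centre of its underside
- tape: white tape roll, 73 mm across, a bystander: leave it alone; origin at the centre of its underside
- parts_box: pale component box, 46x62x24 mm, a bystander: leave it alone; origin at the centre of its underside
- small_tape: small pale tape roll, 43 mm across, 19 mm high, a bystander: leave it alone; origin at the centre of its underside
- screwdriver: small black screwdriver, 156 mm, a bystander: leave it alone; origin at the centre of its underside
Mind the look-alikes: they are no part of the job. What is shaped like the bracket but orange is not meant.

How it is judged (in metres and radians):
On the way, in this order (a step that is already met when the one before it is completed fails the run):
1. the empty hook stands in the loading position (y of hook_seat in the frame of tree_base between -0.006 and 0.006 m and x of hook_seat in the frame of tree_base below -0.09 m), for 0.3 s.
2. the bar presses the gate open (value of joint gate above 0.25 rad and contact force between bracket and tree above 0.5 N), for 0.05 s.
At the end, for the whole second after the job is handed in: the empty hook in the loading position (within 8 mm), the bracket's bar inside it (15 mm sideways and 18 mm in height of the seat point), carried by the hook, upright within 0.3 rad, at rest, and the gate shut (below 0.1 rad) above it, not under it (y of hook_seat in the frame of tree_base between -0.008 and 0.008 m and x of hook_seat in the frame of tree_base below -0.09 m and horizontal distance between bracket_bar and hook_seat below 0.015 m and z of bracket_bar in the frame of hook_seat between -0.018 and 0.018 m and value of joint gate below 0.1 rad and contact force between bracket and tree above 0.3 N and angle between bracket's own z axis and vertical below 0.3 rad and linear speed of bracket below 0.03 m/s and contact force between bracket and gate below 0.2 N); the robot touches nothing.
It fails at once if the bracket is pressed on the tree with more than 20 N (contact force between bracket and tree above 20 N).
It fails at once if the robot pushes on the tree with more than 25 N (contact force between any of the fingers, the arm and tree above 25 N).
It fails at once if a bystander is shifted by more than 25 mm (distance of any of cutter, tweezers, caliper, tape, parts_box, small_tape, screwdriver from where it was at the start of the episode above 0.025 m).
It also fails if it takes over 67 s, if anything falls off the work surface, if the arm or the gripper's body presses on something with over 40 N, if the wrist force passes 120 N, or if a joint passes its speed limit or range.

## Robot

A 6-joint arm with a two-finger parallel gripper is mounted at the origin on a cart in front of the work surface, level with it; the furniture and walls round the work are solid. World frame = base frame: x ahead of the robot, y to its left, z up, the work surface at z = 0. Lengths are in m, angles in degrees, forces in N, time in s.
With the tool pointing down it reaches from about 0.35 to 0.925 m from the base axis. Payload 6.4 kg.
Tool frame: the origin (TCP) lies on the centre line of the jaws, within the pads' length; the fingertips stand 22 mm ahead of it and the grasp point (between the pads) lies 3 mm ahead of it; z points along the fingers, y is the line along which they close (so a half turn about z gives the same grasp; the last joint's range is limited). The gripper opens to 85 mm and grips with 20 to 120 N. Pads are 22 mm wide; open, the fingers measure 114 mm over their backs; the gripper's body (76 mm by 85 mm) begins 54 mm behind the grasp point. The pads swing forward as they close: fully open they stand 13 mm farther back than shut.
Start: joints at [58.321, 14.043, 89.255, -0, 76.702, -9.975], TCP at [0.24, 0.604, 0.253] pointing down, gripper open.
Joint ranges: [-179.41, 179.41], [-58.25, 129.5], [7.25, 145.43], [-54.29, 234.29], [11.92, 165.04], [-157.13, 157.13]. Speed limits (degrees/s): [147.25, 147.25, 180, 180, 180, 180].

## Interface

Orientations are given as [roll, pitch, yaw] about the fixed x, y, z axes, in that order (R = Rz(yaw) Ry(pitch) Rx(roll)).
In Python, from bench import robot gives the robot as it stands.
- The arm moves only by the shell command python3 -m pendant 'ROWS'. ROWS is JSON, a list that holds one entry, the list of rows, each a list of 7 numbers: the shift along the tool's x, y, z in mm, then the turn, a rotation vector about the tool's x, y, z in rad, then the finger opening in mm, from 0 to 85.4. A call has exactly 8 rows; each row shifts and turns the commanded pose from where the row before left it, along the tool's axes as they then stand; what a row does not reach is not made up. A row lasts 1/10 s, in which the tool goes at most 50 mm and 8.59 degrees, less where a joint would pass 70% of its speed; a pose out of reach is approached as far as the arm can. A call with a gripper value outside its range is refused whole. The fingers move at their own pace and stop on an object; the grip force is fixed at half the most. Time passes only in rows, so rows that do not move let the fingers close, or fill a call up. It gives the time, the measured TCP pose, the force, the opening and the grip force at its end, in the units of the state.
- robot.observe(): the state, without advancing time (a new reading comes with each control period).
- robot.capture(name): name is "side" or "top"; returns the picture (420x560x3 uint8, red, green, blue); there is no depth.
- robot.calibration(name): a dict with "fx", "fy", "cx", "cy" (pixels), "dist" ([k1, k2, p1, p2, k3] as OpenCV has them; the pictures are not rectified), "extrinsics" (4x4, takes a point from world to camera coordinates). Camera axes: x right, y up, looking along -z (the intrinsics and any distortion apply to the point x, -y, -z); pixel columns grow to the right and rows downward; lengths in m; the calibration is good to about 2 mm. A picture is of the moment at which its call begins. calibration takes no time and is no camera call.
- robot.job_done(): hands the job in; it is judged then, once.
The state is a dict: "t": time; "joint_pos": joint angles; "qvel": joint speeds; "effort": joint torques, N m; "tool_pos": TCP position; "tcp_rot": TCP orientation; "ft_force": force on the tool from outside, world axes, zero at the start; "moment": the same for the moment, N m; "grip_width": opening from 0.0 (shut) to 1.0 (fully open); "finger_force": force on a finger pad.
Only numpy, scipy, OpenCV 4.12 (cv2) and the standard library are available. Lean on these libraries where they do the work, as an engineer would, in place of code of your own. Each camera call takes 0.05 s, during which the arm holds its last target. There are 200 camera calls.

## Working session

There is one attempt and no reset: what is moved stays moved. The work goes in short steps, Python scripts to look and compute and a shell command to move; the robot and the scene stay as the last step left them, time stands still between calls to the robot, and variables do not carry over. Pictures are saved under pics/ and viewed, at most 10 in all, crops included, and the job is handed in when it is done.

```bash
mkdir -p pics; ls; python3 - <<'E'
from bench import robot
import cv2,json
for n in("side","top"):
    im=robot.capture(n); cv2.imwrite(f"pics/{n}0.png",cv2.cvtColor(im,cv2.COLOR_RGB2BGR))
    c=robot.calibration(n); print(n,{k:(v if k!='extrinsics' else [list(map(lambda x:round(float(x),4),r)) for r in v]) for k,v in c.items()})
s=robot.observe(); print(s)
E
```

```text
pics
side {'fx': 546.5292740996814, 'fy': 546.5292740996814, 'cx': 270.4381544080124, 'cy': 209.0097145569055, 'dist': array([-0.02714115,  0.        ,  0.        ,  0.        ,  0.        ]), 'extrinsics': [[-0.9812, -0.1926, 0.0094, 0.5424], [0.0994, -0.4633, 0.8806, -0.2245], [-0.1653, 0.865, 0.4738, -1.2046], [0.0, 0.0, 0.0, 1.0]]}
top {'fx': 474.6296904956297, 'fy': 474.6296904956297, 'cx': 275.27608787861817, 'cy': 210.7615392133091, 'dist': array([-0.06655384,  0.        ,  0.        ,  0.        ,  0.        ]), 'extrinsics': [[-0.0277, -0.9996, -0.0021, -0.0734], [0.998, -0.0278, 0.0569, -0.5526], [-0.0569, -0.0005, 0.9984, -1.406], [0.0, 0.0, 0.0, 1.0]]}
{'t': 0.1, 'joint_pos': array([ 5.83204967e+01,  1.40791177e+01,  8.93171123e+01, -5.85057912e-04,
        7.67005546e+01, -9.97431743e+00]), 'qvel': array([ 0.07350281, -0.04195406, -0.23217929,  0.08296316, -0.06820933,
        0.01607293]), 'effort': array([ 7.39918341e-04, -4.30665600e+01, -3.27131724e+01, -1.15164103e-04,
        2.75895320e-03,  2.10158692e-05]), 'tool_pos': array([0.24013688, 0.60352952, 0.25230928]), 'tcp_rot': array([-1.79904580e+02, -1.62031969e-02,  1.58294936e+02]), 'ft_force': array([-1.09320702, -0.07839165, -0.62183016]), 'moment': array([-0.02998074, -0.00351667, -0.0088051 ]), 'finger_force': 0.0, 'grip_width': 1.0009498007656845}
```

View pics/side0.png

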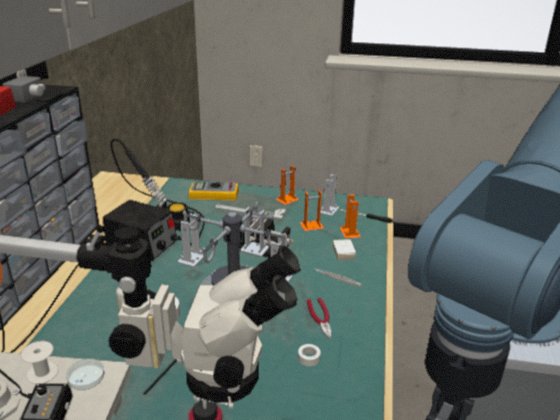

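View pics/top0.png

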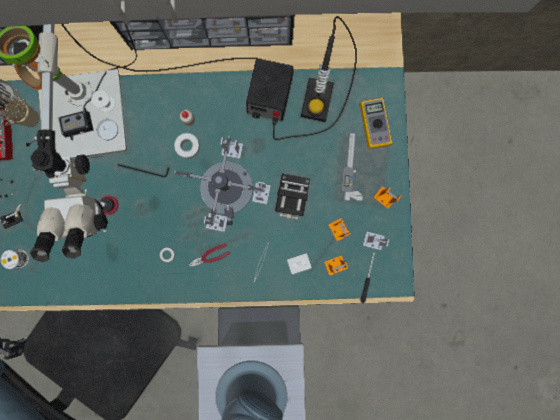

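```bash
cat > h.py <<'E'
import numpy as np,cv2
from bench import robot
def cal(n):
    c=robot.calibration(n);E=np.array(c['extrinsics']);K=np.array([[c['fx'],0,c['cx']],[0,c['fy'],c['cy']],[0,0,1]])
    F=np.diag([1,-1,-1]);return K,np.array(c['dist']),F@E[:3,:3],F@E[:3,3]
def proj(n,P):
    K,d,R,t=cal(n);return cv2.projectPoints(np.array(P,float).reshape(-1,3),cv2.Rodrigues(R)[0],t,K,d)[0].reshape(-1,2)
def ray(n,px):
    K,d,R,t=cal(n);u=cv2.undistortPoints(np.array(px,float).reshape(-1,1,2),K,d).reshape(-1,2)
    return -R.T@t,np.c_[u,np.ones(len(u))]@R
def atz(n,px,z):
    o,D=ray(n,px);s=(np.reshape(z,-1)-o[2])/D[:,2];return o+s[:,None]*D
def tri(pa,pb):
    (o1,D1),(o2,D2)=ray("side",[pa]),ray("top",[pb]);a,b=D1[0]/np.linalg.norm(D1),D2[0]/np.linalg.norm(D2)
    s=np.linalg.lstsq(np.c_[a,-b],o2-o1,rcond=None)[0];p,q=o1+s[0]*a,o2+s[1]*b;return (p+q)/2,np.linalg.norm(p-q)
def snap(n,name,crop=None,scale=1):
    im=cv2.cvtColor(robot.capture(n),cv2.COLOR_RGB2BGR)
    if crop is not None:
        x,y,w,h=crop;im=im[y:y+h,x:x+w]
    return cv2.resize(im,None,fx=scale,fy=scale,interpolation=cv2.INTER_CUBIC)
E
python3 - <<'E'
from h import *
t=cv2.imread('pics/top0.png');s=cv2.imread('pics/side0.png')
def c(im,x,y,w,h,W,H):return cv2.resize(im[y:y+h,x:x+w],(W,H),interpolation=cv2.INTER_CUBIC)
a=np.vstack([np.hstack([c(t,165,125,125,115,400,368)*1,c(s,170,180,140,129,400,368)]),np.hstack([c(t,310,180,110,64,400,232),c(s,270,160,110,64,400,232)])])
cv2.imwrite('pics/crop1.png',a)
E
```

```text
(no output)
```

View pics/crop1.png

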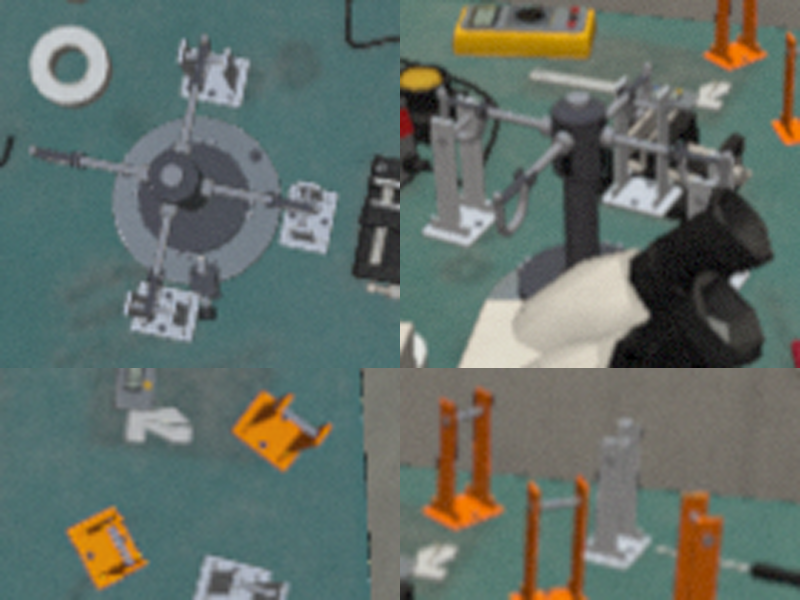

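```bash
python3 - <<'E'
from h import *
T=lambda u,v:(165+u/3.2,125+v/3.2)
b=atz('top',[T(198,199)],.02)[0];print('base',b)
for h in(.17,.205):print('hubtop',h,atz('top',[T(172,175)],h)[0])
pl=atz('top',[T(205,275),T(207,312)],[.045,.035]);print('plunger',pl,np.degrees(np.arctan2(*(b-pl)[:,1::-1].T)))
for h in(.156,.17,.184):
  e=atz('top',[T(33,152)],h+.0115)[0]-b;a=atz('top',[T(110,163)],h)[0]-b;print(h,e,np.degrees(np.arctan2(e[1],e[0])),np.hypot(*e[:2]),np.degrees(np.arctan2(a[1],a[0])))
t=cv2.imread('pics/top0.png');s=cv2.imread('pics/side0.png')
c=atz('top',[(376,241)],.0)[0];print('br',c)
def c8(im,x,y,w,h,k):return cv2.resize(im[y:y+h,x:x+w],None,fx=k,fy=k,interpolation=cv2.INTER_CUBIC)
cv2.imwrite('pics/crop2.png',np.hstack([c8(t,355,220,40,50,10),c8(s,305,165,40,50,10)]))
E
```

```text
base [0.62493679 0.05440109 0.02      ]
hubtop 0.17 [0.62930013 0.06056121 0.17      ]
hubtop 0.205 [0.62487751 0.0564117  0.205     ]
plunger [[0.55197515 0.04694005 0.045     ]
 [0.51832931 0.04683635 0.035     ]] [5.83875154 4.05883436]
0.156 [0.02763647 0.12353664 0.1475    ] 77.38994525694353 0.12659018786776582 73.46650224171572
0.17 [0.02561385 0.12058361 0.1615    ] 78.00772269697286 0.12327399264019255 74.59119524179707
0.184 [0.02359123 0.11763059 0.1755    ] 78.65957591414374 0.11997292014499505 75.81962380516366
br [ 0.45120014 -0.39079178  0.        ]
```

View pics/crop2.png

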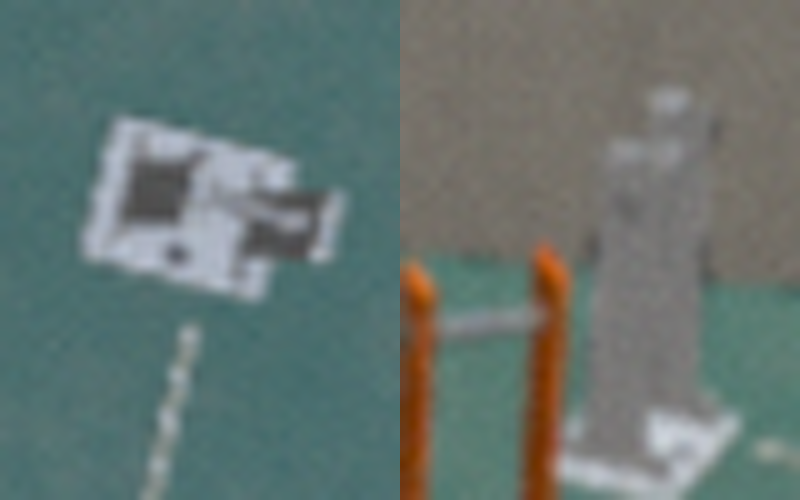

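```bash
python3 - <<'E'
from h import *
C=np.array([(120,115),(298,157),(262,300),(85,258)])/10+[355,220]-.45
P=atz('top',C,.004);c=P.mean(0);print('corners',P.round(4),'centre',c.round(4))
d=P[1]-P[0]+P[2]-P[3];a=np.degrees(np.arctan2(d[1],d[0]));e=P[1]-P[2]+P[0]-P[3];print('y-axis ang',a,'x ang',np.degrees(np.arctan2(e[1],e[0])),np.linalg.norm(d)/2,np.linalg.norm(e)/2)
y=np.array([*d[:2]/np.linalg.norm(d[:2]),0]);x=np.array([-y[1],y[0],0])
for n,o in(('top',(355,220)),('side',(305,165))):
  pts=[c*[1,1,0]+sy*21*y/1000+sx*10*x/1000+[0,0,.107] for sy in(1,-1) for sx in(1,-1)]+[c*[1,1,0]+[0,0,.09]]+[c*[1,1,0]+sy*28*y/1000+sx*22*x/1000+[0,0,.004] for sy in(1,-1) for sx in(1,-1)]
  print(n,((proj(n,pts)-o)*10).round(0).tolist())
print('scope',[atz('top',[q],z)[0].round(3).tolist() for q in((45,245),(85,240),(70,215)) for z in(.2,.3,.4)])
# eyepiece triangulation
print(tri((292,258),(70,245)),tri((285,295),(45,245)))
E
```

```text
corners [[ 0.4821 -0.3624  0.004 ]
 [ 0.4678 -0.416   0.004 ]
 [ 0.4251 -0.4034  0.004 ]
 [ 0.4393 -0.3502  0.004 ]] centre [ 0.4536 -0.383   0.004 ]
y-axis ang -104.93636437060356 x ang -16.167810988681698 0.0552103043127073 0.04450302059738134
top [[342.0, 187.0], [327.0, 257.0], [197.0, 153.0], [181.0, 222.0], [249.0, 204.0], [293.0, 153.0], [261.0, 295.0], [113.0, 111.0], [81.0, 253.0]]
side [[250.0, 83.0], [315.0, 96.0], [198.0, 138.0], [264.0, 152.0], [253.0, 171.0], [200.0, 380.0], [338.0, 411.0], [131.0, 459.0], [272.0, 492.0]]
scope [[0.466, 0.522, 0.2], [0.466, 0.472, 0.3], [0.467, 0.423, 0.4], [0.477, 0.413, 0.2], [0.476, 0.373, 0.3], [0.476, 0.332, 0.4], [0.544, 0.453, 0.2], [0.538, 0.41, 0.3], [0.532, 0.366, 0.4]]
(array([0.45622228, 0.39446793, 0.33237444]), np.float64(0.018048788638701966)) (array([0.45599207, 0.46224759, 0.31740987]), np.float64(0.02126649166953578))
```

```bash
python3 -m pendant '[[[-29.5,-38,-3,0,0,0,0],[-29.5,-38,-3,0,0,0,0],[-29.5,-38,-3,0,0,0,0],[-29.5,-38,-3,0,0,0,0],[-29.5,-38,-3,0,0,0,0],[-29.5,-38,-3,0,0,0,0],[-29.5,-38,0,0,0,0,0],[-29.5,-38,0,0,0,0,0]]]'
python3 -m pendant '[[[-29.5,-38,0,0,0,0,0],[-29.5,-38,0,0,0,0,0],[-29.5,-38,0,0,0,0,0],[-29.5,-38,0,0,0,0,0],[0,0,0,0,0,-0.1165,0],[0,0,0,0,0,-0.1165,0],[0,0,0,0,0,-0.1165,0],[0,0,0,0,0,-0.1165,0]]]'
```

```text
t: 0.9
tool_pos: [0.3471, 0.2325, 0.2711]
tcp_rot: [180.0, 0.0, 158.3]
ft_force: [1.1, -0.8, -0.1]
grip_width: 0.001
finger_force: 0.0
t: 1.7
tool_pos: [0.4004, 0.0491, 0.2709]
tcp_rot: [180.0, -0.0, -174.8]
ft_force: [-0.4, 0.4, 0.7]
grip_width: 0.0
finger_force: 0.0
```

```bash
python3 -m pendant '[[[-46.4,2.1,0,0,0,0,0],[-46.4,2.1,0,0,0,0,0],[-46.4,2.1,0,0,0,0,0],[-46.4,2.1,0,0,0,0,0],[-46.4,2.1,0,0,0,0,0],[-46.4,2.1,0,0,0,0,0],[0,0,25,0,0,0,0],[0,0,25,0,0,0,0]]]'
cat >> h.py <<'E'
def steps(W,yaw,r=1):
    W=np.array(W,float);d=np.diff(W,axis=0)*1000;a=np.radians(yaw);c,s=np.cos(a),np.sin(a)
    return (d@np.array([[c,s,0],[s,-c,0],[0,0,-1]])).round(r).tolist() if W.shape[1]==3 else None
E
python3 - <<'E'
from h import *
f=np.radians(np.linspace(31,168,25))
W=np.c_[.625+.06*np.cos(f),.055+.06*np.sin(f),f*0]
for i,q in enumerate(steps(W,185.2)):print(i,round(np.degrees(f[i+1])),q)
E
```

```text
t: 2.5
tool_pos: [0.6782, 0.0863, 0.2201]
tcp_rot: [-180.0, 0.0, -175.0]
ft_force: [-0.0, -0.6, -0.4]
grip_width: -0.002
finger_force: 0.0
0 37 [2.9, 5.2, 0.0]
1 42 [3.4, 4.9, 0.0]
2 48 [3.8, 4.6, 0.0]
3 54 [4.3, 4.2, 0.0]
4 60 [4.7, 3.7, 0.0]
5 65 [5.0, 3.2, 0.0]
6 71 [5.3, 2.7, 0.0]
7 77 [5.6, 2.2, 0.0]
8 82 [5.8, 1.6, 0.0]
9 88 [5.9, 1.0, 0.0]
10 94 [6.0, 0.4, 0.0]
11 100 [6.0, -0.2, 0.0]
12 105 [5.9, -0.7, 0.0]
13 111 [5.8, -1.3, 0.0]
14 117 [5.7, -1.9, 0.0]
15 122 [5.4, -2.5, 0.0]
16 128 [5.2, -3.0, 0.0]
17 134 [4.9, -3.5, 0.0]
18 139 [4.5, -4.0, 0.0]
19 145 [4.1, -4.4, 0.0]
20 151 [3.6, -4.8, 0.0]
21 157 [3.1, -5.1, 0.0]
22 162 [2.6, -5.4, 0.0]
23 168 [2.0, -5.6, 0.0]
```

```bash
python3 -m pendant '[[[0,0,24,0,0,0,0],[0,0,24,0,0,0,0],[2.9,5.2,0,0,0,0,0],[3.4,4.9,0,0,0,0,0],[3.8,4.6,0,0,0,0,0],[4.3,4.2,0,0,0,0,0],[4.7,3.7,0,0,0,0,0],[5,3.2,0,0,0,0,0]]]'
python3 -m pendant '[[[5.3,2.7,0,0,0,0,0],[5.6,2.2,0,0,0,0,0],[5.8,1.6,0,0,0,0,0],[5.9,1,0,0,0,0,0],[6,0.4,0,0,0,0,0],[6,-0.2,0,0,0,0,0],[0,0,0,0,0,0,0],[0,0,0,0,0,0,0]]]'
```

```text
t: 3.3
tool_pos: [0.651, 0.1098, 0.1745]
tcp_rot: [-179.9, 0.2, -175.0]
ft_force: [1.3, -0.5, -1.0]
grip_width: 0.004
finger_force: 0.5
t: 4.1
tool_pos: [0.6148, 0.1146, 0.1729]
tcp_rot: [180.0, -0.1, -175.0]
ft_force: [-1.0, -0.8, -0.4]
grip_width: 0.001
finger_force: 0.0
```

```bash
python3 -m pendant '[[[5.9,-0.7,0,0,0,0,0],[5.8,-1.3,0,0,0,0,0],[5.7,-1.9,0,0,0,0,0],[5.4,-2.5,0,0,0,0,0],[5.2,-3,0,0,0,0,0],[4.9,-3.5,0,0,0,0,0],[4.5,-4,0,0,0,0,0],[0,0,0,0,0,0,0]]]'
python3 - <<'E'
from h import *
t=snap('top',0,(155,115,140,130),3);s=snap('side',0,(160,170,140,130),3)
cv2.imwrite('pics/c3.png',np.hstack([t,s]))
E
```

```text
t: 4.9
tool_pos: [0.5788, 0.0937, 0.173]
tcp_rot: [-180.0, -0.1, -175.0]
ft_force: [0.3, -0.5, -0.3]
grip_width: -0.005
finger_force: 0.0
```

View pics/c3.png

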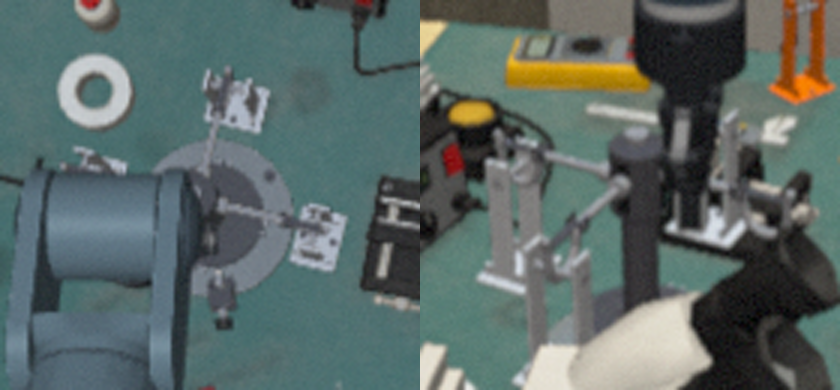

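```bash
python3 -m pendant '[[[4.1,-4.4,0,0,0,0,0],[3.6,-4.8,0,0,0,0,0],[3.1,-5.1,0,0,0,0,0],[0.9,-1.8,0,0,0,0,0],[0.9,-1.8,0,0,0,0,0],[0,0,0,0,0,0,0],[0,0,0,0,0,0,0],[0,0,0,0,0,0,0]]]'
python3 - <<'E'
from h import *
t=snap('top',0,(155,115,140,130),2.8);s=snap('side',0,(160,170,140,130),2.8)
cv2.imwrite('pics/c4.png',np.hstack([t,s]))
E
```

```text
t: 5.8
tool_pos: [0.5685, 0.0752, 0.1731]
tcp_rot: [-180.0, -0.0, -175.0]
ft_force: [0.3, -0.7, -0.4]
grip_width: -0.001
finger_force: 0.0
```

View pics/c4.png

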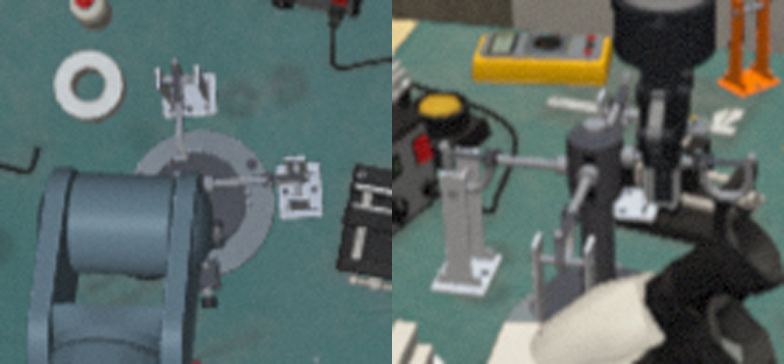

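```bash
python3 -m pendant '[[[0.7,-1.8,0,0,0,0,0],[0.5,-1.8,0,0,0,0,0],[0,0,0,0,0,0,0],[0,0,0,0,0,0,0],[0,0,0,0,0,0,0],[0,0,0,0,0,0,0],[0,0,0,0,0,0,0],[0,0,0,0,0,0,0]]]'
python3 -m pendant '[[[0.3,-1.2,0,0,0,0,0],[0,-1,0,0,0,0,0],[0,0,0,0,0,0,0],[0,0,0,0,0,0,0],[0,0,0,0,0,0,0],[0,0,0,0,0,0,0],[0,0,0,0,0,0,0],[0,0,0,0,0,0,0]]]'
python3 - <<'E'
from h import *
t=snap('top',0,(155,115,140,130),4);cv2.imwrite('pics/c5.png',t)
E
```

```text
t: 6.7
tool_pos: [0.5678, 0.0717, 0.1733]
tcp_rot: [-180.0, -0.0, -175.0]
ft_force: [-1.3, -0.9, -0.2]
grip_width: -0.002
finger_force: 0.0
t: 7.5
tool_pos: [0.5677, 0.0696, 0.1733]
tcp_rot: [180.0, 0.0, -175.0]
ft_force: [0.1, 2.5, 1.2]
grip_width: 0.002
finger_force: 1.2
```

View pics/c5.png

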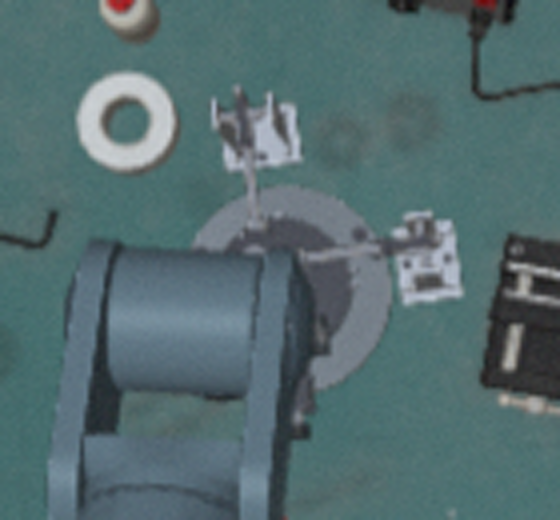

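```bash
python3 -m pendant '[[[0,-0.5,0,0,0,0,0],[0,0,0,0,0,0,0],[0,0,0,0,0,0,0],[0,0,0,0,0,0,0],[0,0,0,0,0,0,0],[0,0,0,0,0,0,0],[0,0,0,0,0,0,0],[0,0,0,0,0,0,0]]]'
python3 -m pendant '[[[0,-0.5,0,0,0,0,0],[0,0,0,0,0,0,0],[0,0,0,0,0,0,0],[0,0,0,0,0,0,0],[0,0,0,0,0,0,0],[0,0,0,0,0,0,0],[0,0,0,0,0,0,0],[0,0,0,0,0,0,0]]]'
```

```text
t: 8.35
tool_pos: [0.5677, 0.0692, 0.1733]
tcp_rot: [180.0, -0.0, -175.0]
ft_force: [0.5, 5.0, 0.3]
grip_width: -0.001
finger_force: 2.5
t: 9.15
tool_pos: [0.5678, 0.0689, 0.1733]
tcp_rot: [179.9, 0.0, -175.0]
ft_force: [-0.9, 5.9, -0.1]
grip_width: -0.001
finger_force: 3.2
```

```bash
python3 -m pendant '[[[0,7,0,0,0,0,0],[0,0,-49,0,0,0,0],[0,0,-49,0,0,0,0],[15.3,-44.6,0,0,0,0,0],[15.3,-44.6,0,0,0,0,0],[15.3,-44.6,0,0,0,0,0],[15.3,-44.6,0,0,0,0,0],[15.3,-44.6,0,0,0,0,0]]]'
python3 -m pendant '[[[15.3,-44.6,0,0,0,0,85],[15.3,-44.6,0,0,0,0,85],[15.3,-44.6,0,0,0,0,85],[15.3,-44.6,0,0,0,0,85],[15.3,-44.6,0,0,0,0,85],[0,0,0,0,0,0.119,85],[0,0,0,0,0,0.119,85],[0,0,0,0,0,0.119,85]]]'
python3 - <<'E'
from h import *
t=snap('top',0,(165,125,120,120),3.3);s=snap('side',0,(170,180,120,120),3.3)
cv2.imwrite('pics/c6.png',np.hstack([t,s]))
E
```

```text
t: 9.95
tool_pos: [0.5094, -0.1556, 0.2715]
tcp_rot: [-179.9, -0.0, -175.0]
ft_force: [0.5, -0.6, -0.2]
grip_width: 0.002
finger_force: 0.0
t: 10.75
tool_pos: [0.4528, -0.3832, 0.2711]
tcp_rot: [-179.9, -0.1, 164.2]
ft_force: [-0.1, 0.6, 0.0]
grip_width: 0.995
finger_force: 0.0
```

View pics/c6.png

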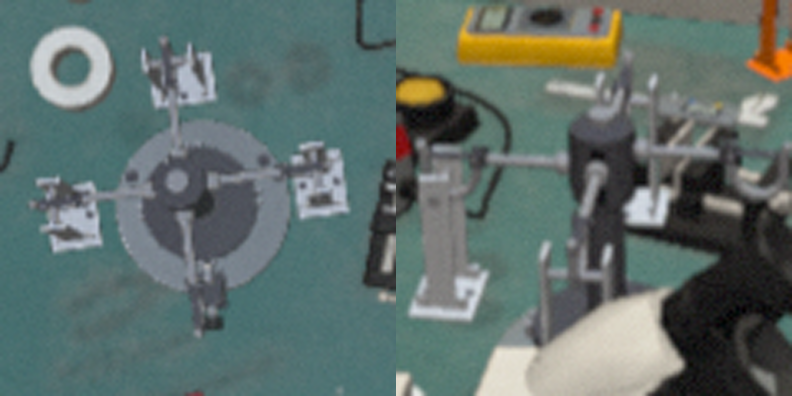

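```bash
python3 - <<'E'
from h import *
T=lambda u,v:(165+u/3.3-.35,125+v/3.3-.35);S=lambda u,v:(170+(u-396)/3.3-.35,180+v/3.3-.35)
b=np.array([.625,.055])
for nm,q in(('empty',(198,330)),('plus x',(165,45)),('left',(38,202)),('right',(328,150))):
  p=atz('top',[T(*q)],.1815)[0][:2]-b;print(nm,p.round(4),np.degrees(np.arctan2(p[1],p[0])).round(1),np.hypot(*p).round(4))
for h in(.156,.17,.184):print(h,'rod mid empty',[(lambda p:(np.degrees(np.arctan2(p[1],p[0])).round(1)))(atz('top',[T(*q)],h)[0][:2]-b) for q in((186,230),(191,260))])
p=atz('top',[T(210,295),T(212,325)],[.045,.035])[:,:2]-b;print('plunger',np.degrees(np.arctan2(p[:,1],p[:,0])),np.hypot(*p.T))
a=np.radians(185);u=np.array([np.cos(a),np.sin(a)])
for h in(.156,.17,.184):
  q=proj('side',[[*(b+r*u),h] for r in(.03,.05,.07)]+[[*(b+.12*u),h+.0115],[*(b+.106*u),h-.0315]]);print(h,((q+.35-[170,180])*3.3+[396,0]).round(0).tolist())
np.set_printoptions(linewidth=200)
im=cv2.cvtColor(robot.capture('side'),cv2.COLOR_RGB2GRAY)
print(im[218:242,246:272:3])
E
```

```text
empty [-0.1171 -0.009 ] -175.6 0.1174
plus x [0.1147 0.0131] 6.5 0.1154
left [-0.0103  0.1182] 95.0 0.1186
right [ 0.025  -0.1169] -77.9 0.1195
0.156 rod mid empty [np.float64(176.8), np.float64(-178.3)]
0.17 rod mid empty [np.float64(179.5), np.float64(-176.9)]
0.184 rod mid empty [np.float64(-177.9), np.float64(-175.5)]
plunger [-176.11337239 -176.95467009] [0.08227957 0.10863419]
0.156 [[652.0, 176.0], [682.0, 178.0], [713.0, 180.0], [789.0, 170.0], [767.0, 225.0]]
0.17 [[652.0, 158.0], [682.0, 160.0], [713.0, 162.0], [790.0, 151.0], [767.0, 207.0]]
0.184 [[652.0, 139.0], [682.0, 141.0], [713.0, 143.0], [790.0, 132.0], [767.0, 188.0]]
[[111  79  55  65 145 101  96  90  89]
 [106  65  57 103 129 100 122  75  68]
 [102  62  51 130 107 110 149  57  47]
 [103  66  56 143  96 115 147  51  53]
 [120  64  79 132 100 135 111  53  65]
 [132  78 123 113 103 152  83  58  73]
 [131 124 148 138 133 163 113  64  66]
 [126 144 153 149 147 158 146  93  62]
 [111 124 128 134 137 141 145 112  72]
 [ 95 101 102  93 123 109 115  98  78]
 [ 86  98 101  87 112  77  73  67  68]
 [ 78 101 103 106  89  51  48  36  69]
 [ 70 100  96 126  65  49  39  20  80]
 [ 68  95  88 122  48  51  35  18  84]
 [ 70  99  64 108  39  46  22  25  87]
 [ 74  96  46  98  26  40  22  19  84]
 [ 71  97  24  98  14  19  21   9  87]
 [ 63  98  47  98  19  21  21  18  74]
 [ 98 107 108 103  14  26  18  23  54]
 [166 127 155 105  28  22  26  22  43]
 [200 139 184 102  29  25  56  32  44]
 [205 149 187  76  35  30 119  77  57]
 [205 165 162  50  34  35 153 133 105]
 [207 175 128  33  26  24 141 162 154]]
```

```bash
python3 -m pendant '[[[0,0,40,0,0,0,85],[0,0,40,0,0,0,85],[0,0,40,0,0,0,85],[0,0,30,0,0,0,85],[0,0,15,0,0,0,85],[0,0,6,0,0,0,85],[0,0,0,0,0,0,85],[0,0,0,0,0,0,85]]]'
python3 -m pendant '[[[0,0,0,0,0,0,20],[0,0,0,0,0,0,20],[0,0,0,0,0,0,20],[0,0,0,0,0,0,20],[0,0,0,0,0,0,20],[0,0,0,0,0,0,20],[0,0,0,0,0,0,20],[0,0,0,0,0,0,20]]]'
```

```text
t: 11.7
tool_pos: [0.4545, -0.3832, 0.1022]
tcp_rot: [-179.9, 0.1, 164.6]
ft_force: [0.2, -0.5, 0.2]
grip_width: 0.993
finger_force: 0.0
t: 12.5
tool_pos: [0.4542, -0.3826, 0.1013]
tcp_rot: [-180.0, 0.1, 164.5]
ft_force: [0.0, 1.2, 5.1]
grip_width: 0.482
finger_force: 61.2
```

```bash
python3 -m pendant '[[[0,0,-20,0,0,0,20],[0,0,-40,0,0,0,20],[0,0,-40,0,0,0,20],[0,0,-24,0,0,0,20],[13.1,40.2,0,0,0,0,20],[13.1,40.2,0,0,0,0,20],[13.1,40.2,0,0,0,0,20],[13.1,40.2,0,0,0,0,20]]]'
python3 -m pendant '[[[13.1,40.2,0,0,0,0,20],[13.1,40.2,0,0,0,0,20],[13.1,40.2,0,0,0,0,20],[13.1,40.2,0,0,0,0,20],[13.1,40.2,0,0,0,0,20],[13.1,40.2,0,0,0,0,20],[0,0,0,0,0,-0.1163,20],[0,0,0,0,0,-0.1163,20]]]'
python3 -m pendant '[[[0,0,0,0,0,-0.1163,20],[0,0,0,0,0,0,20],[0,0,0,0,0,0,20],[0,0,0,0,0,0,20],[0,0,0,0,0,0,20],[0,0,0,0,0,0,20],[0,0,0,0,0,0,20],[0,0,0,0,0,0,20]]]'
```

```text
t: 13.3
tool_pos: [0.4452, -0.2115, 0.2235]
tcp_rot: [180.0, -0.1, 164.5]
ft_force: [0.2, 0.2, -1.4]
grip_width: 0.478
finger_force: 61.1
t: 14.1
tool_pos: [0.4338, 0.0416, 0.2236]
tcp_rot: [-180.0, -0.1, 178.3]
ft_force: [0.8, -0.9, -0.9]
grip_width: 0.489
finger_force: 61.4
t: 14.9
tool_pos: [0.4345, 0.0402, 0.2243]
tcp_rot: [180.0, 0.0, -175.5]
ft_force: [0.3, -0.9, -1.5]
grip_width: 0.48
finger_force: 61.4
```

```bash
python3 - <<'E'
from h import *
s=snap('side',0,(230,150,140,110),5.4);cv2.imwrite('pics/c7.png',s)
b=np.array([.625,.055]);a=np.radians(184.5);u=np.array([np.cos(a),np.sin(a)]);v=np.array([-u[1],u[0]])
c=np.array([.4345,.0402])
q=proj('side',[[*(c+sy*.021*v+sx*.01*u),.2243-.0113+.017] for sy in(1,-1) for sx in(1,-1)]+[[*c,.213]]+[[*(c+sy*.028*v+sx*.022*u),.2243-.0113-.09] for sy in(1,-1) for sx in(1,-1)])
print(((q+.4-[230,150])*5.4).round(0).tolist())
h=.177;print(((proj('side',[[*(b+.124*u),h],[*(b+.12*u),h+.0115],[*(b+.106*u),h-.0315],[*(b+.08*u),h]])+.4-[230,150])*5.4).round().tolist())
E
```

```text
[[535.0, 290.0], [484.0, 287.0], [533.0, 342.0], [480.0, 338.0], [506.0, 353.0], [550.0, 516.0], [442.0, 509.0], [547.0, 592.0], [435.0, 584.0]]
[[330.0, 422.0], [321.0, 396.0], [283.0, 487.0], [220.0, 414.0]]
```

View pics/c7.png

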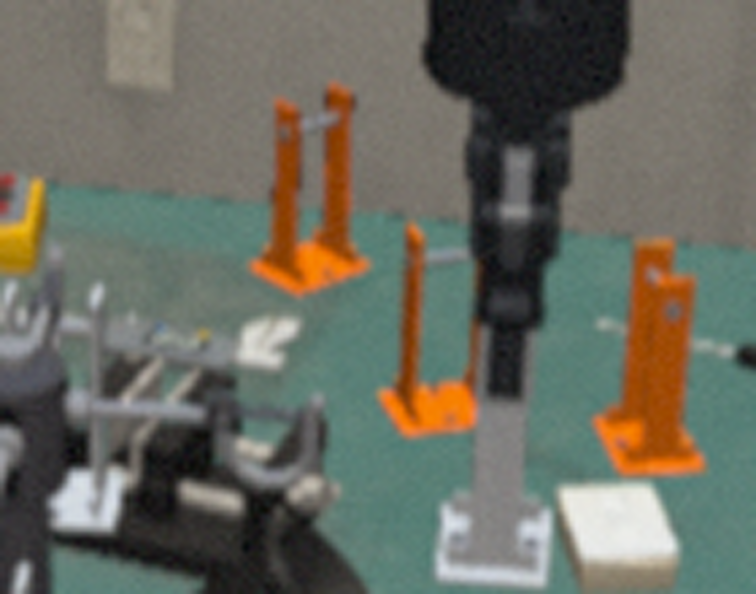

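```bash
python3 -m pendant '[[[0,0,22,0,0,0,20],[0,0,21,0,0,0,20],[-20,0,0,0,0,0,20],[-20,0,0,0,0,0,20],[-10,0,0,0,0,0,20],[-5,0,0,0,0,0,20],[-2,0,0,0,0,0,20],[0,0,0,0,0,0,20]]]'
python3 -m pendant '[[[-1,0,0,0,0,0,20],[-1,0,0,0,0,0,20],[-1,0,0,0,0,0,20],[-0.5,0,0,0,0,0,20],[-0.5,0,0,0,0,0,20],[-0.5,0,0,0,0,0,20],[-0.5,0,0,0,0,0,20],[0,0,0,0,0,0,20]]]'
```

```text
t: 15.75
tool_pos: [0.4911, 0.0447, 0.1813]
tcp_rot: [180.0, -0.0, -175.5]
ft_force: [0.9, -0.5, -0.7]
grip_width: 0.478
finger_force: 61.4
t: 16.55
tool_pos: [0.4964, 0.0451, 0.1813]
tcp_rot: [-180.0, 0.0, -175.5]
ft_force: [0.2, -0.3, -1.6]
grip_width: 0.479
finger_force: 61.4
```

```bash
python3 -m pendant '[[[-0.5,0,0,0,0,0,20],[-0.5,0,0,0,0,0,20],[-0.5,0,0,0,0,0,20],[-0.5,0,0,0,0,0,20],[0,0,0,0,0,0,20],[0,0,0,0,0,0,20],[0,0,0,0,0,0,20],[0,0,0,0,0,0,20]]]'
python3 -m pendant '[[[-0.5,0,0,0,0,0,20],[-0.5,0,0,0,0,0,20],[0,0,0,0,0,0,20],[0,0,0,0,0,0,20],[0,0,0,0,0,0,20],[0,0,0,0,0,0,20],[0,0,0,0,0,0,20],[0,0,0,0,0,0,20]]]'
```

```text
t: 17.35
tool_pos: [0.4983, 0.0453, 0.1813]
tcp_rot: [-180.0, -0.0, -175.5]
ft_force: [0.0, -0.2, -0.4]
grip_width: 0.48
finger_force: 61.4
t: 18.15
tool_pos: [0.4993, 0.0453, 0.1813]
tcp_rot: [-180.0, 0.0, -175.5]
ft_force: [0.2, 0.2, -1.5]
grip_width: 0.481
finger_force: 61.4
```

```bash
python3 -m pendant '[[[-0.5,0,0,0,0,0,20],[-0.5,0,0,0,0,0,20],[0,0,0,0,0,0,20],[0,0,0,0,0,0,20],[0,0,0,0,0,0,20],[0,0,0,0,0,0,20],[0,0,0,0,0,0,20],[0,0,0,0,0,0,20]]]'
python3 -m pendant '[[[-0.5,0,0,0,0,0,20],[-0.5,0,0,0,0,0,20],[0,0,0,0,0,0,20],[0,0,0,0,0,0,20],[0,0,0,0,0,0,20],[0,0,0,0,0,0,20],[0,0,0,0,0,0,20],[0,0,0,0,0,0,20]]]'
```

```text
t: 18.95
tool_pos: [0.5003, 0.0454, 0.1813]
tcp_rot: [180.0, -0.0, -175.5]
ft_force: [0.3, 0.2, -1.6]
grip_width: 0.481
finger_force: 61.4
t: 19.75
tool_pos: [0.5013, 0.0455, 0.1813]
tcp_rot: [180.0, -0.0, -175.5]
ft_force: [0.1, 0.0, -0.6]
grip_width: 0.477
finger_force: 61.4
```

```bash
python3 -m pendant '[[[-0.5,0,0,0,0,0,20],[-0.5,0,0,0,0,0,20],[0,0,0,0,0,0,20],[0,0,0,0,0,0,20],[0,0,0,0,0,0,20],[0,0,0,0,0,0,20],[0,0,0,0,0,0,20],[0,0,0,0,0,0,20]]]'
python3 -m pendant '[[[-0.5,0,0,0,0,0,20],[-0.5,0,0,0,0,0,20],[0,0,0,0,0,0,20],[0,0,0,0,0,0,20],[0,0,0,0,0,0,20],[0,0,0,0,0,0,20],[0,0,0,0,0,0,20],[0,0,0,0,0,0,20]]]'
```

```text
t: 20.55
tool_pos: [0.5023, 0.0456, 0.1813]
tcp_rot: [-180.0, -0.0, -175.5]
ft_force: [-0.6, -0.3, -0.9]
grip_width: 0.481
finger_force: 61.4
t: 21.35
tool_pos: [0.503, 0.0457, 0.1811]
tcp_rot: [180.0, -0.1, -175.5]
ft_force: [-4.7, -0.7, -0.1]
grip_width: 0.481
finger_force: 61.5
```

```bash
python3 -m pendant '[[[5,0,0,0,0,0,20],[0,0,-22,0,0,0,20],[0,0,-21,0,0,0,20],[-10,0,0,0,0,0,20],[-8,0,0,0,0,0,20],[-4,0,0,0,0,0,20],[0,0,0,0,0,0,20],[0,0,0,0,0,0,20]]]'
python3 -m pendant '[[[0,0,8,0,0,0,20],[0,0,6,0,0,0,20],[0,0,3,0,0,0,20],[0,0,2,0,0,0,20],[0,0,0,0,0,0,20],[0,0,0,0,0,0,20],[0,0,0,0,0,0,20],[0,0,0,0,0,0,20]]]'
```

```text
t: 22.15
tool_pos: [0.5199, 0.0471, 0.2231]
tcp_rot: [180.0, -0.1, -175.5]
ft_force: [-0.6, -0.7, -1.1]
grip_width: 0.477
finger_force: 61.5
t: 22.95
tool_pos: [0.5204, 0.047, 0.2056]
tcp_rot: [-180.0, 0.0, -175.5]
ft_force: [0.2, 0.0, -1.8]
grip_width: 0.48
finger_force: 61.5
```

```bash
python3 -m pendant '[[[0,0,1.5,0,0,0,20],[0,0,1.5,0,0,0,20],[0,0,1.5,0,0,0,20],[0,0,1.5,0,0,0,20],[0,0,0,0,0,0,20],[0,0,0,0,0,0,20],[0,0,0,0,0,0,20],[0,0,0,0,0,0,20]]]'
```

```text
t: 23.75
tool_pos: [0.5203, 0.047, 0.1994]
tcp_rot: [-180.0, 0.0, -175.5]
ft_force: [-0.6, 0.2, -0.7]
grip_width: 0.48
finger_force: 61.5
```

```bash
python3 -m pendant '[[[0,0,1,0,0,0,20],[0,0,1,0,0,0,20],[0,0,1,0,0,0,20],[0,0,1,0,0,0,20],[0,0,0,0,0,0,20],[0,0,0,0,0,0,20],[0,0,0,0,0,0,20],[0,0,0,0,0,0,20]]]'
```

```text
t: 24.55
tool_pos: [0.5203, 0.047, 0.1954]
tcp_rot: [-180.0, 0.0, -175.5]
ft_force: [0.0, 0.6, -0.7]
grip_width: 0.476
finger_force: 61.5
```

```bash
python3 -m pendant '[[[0,0,1,0,0,0,20],[0,0,1,0,0,0,20],[0,0,1,0,0,0,20],[0,0,1,0,0,0,20],[0,0,0,0,0,0,20],[0,0,0,0,0,0,20],[0,0,0,0,0,0,20],[0,0,0,0,0,0,20]]]'
```

```text
t: 25.35
tool_pos: [0.5204, 0.047, 0.1914]
tcp_rot: [-180.0, 0.0, -175.5]
ft_force: [0.8, -0.2, 0.5]
grip_width: 0.479
finger_force: 61.5
```

```bash
python3 -m pendant '[[[0,0,1,0,0,0,20],[0,0,1,0,0,0,20],[0,0,1,0,0,0,20],[0,0,1,0,0,0,20],[0,0,0,0,0,0,20],[0,0,0,0,0,0,20],[0,0,0,0,0,0,20],[0,0,0,0,0,0,20]]]'
```

```text
t: 26.15
tool_pos: [0.5202, 0.047, 0.1873]
tcp_rot: [-180.0, -0.0, -175.5]
ft_force: [-0.3, 0.3, 1.6]
grip_width: 0.483
finger_force: 61.6
```

```bash
python3 -m pendant '[[[0,0,1,0,0,0,20],[0,0,1,0,0,0,20],[0,0,1,0,0,0,20],[0,0,1,0,0,0,20],[0,0,1,0,0,0,20],[0,0,1,0,0,0,20],[0,0,0,0,0,0,20],[0,0,0,0,0,0,20]]]'
```

```text
t: 26.95
tool_pos: [0.52, 0.047, 0.1812]
tcp_rot: [180.0, -0.0, -175.5]
ft_force: [-1.5, -1.2, 1.9]
grip_width: 0.484
finger_force: 61.7
```

```bash
python3 -m pendant '[[[0,0,1,0,0,0,20],[0,0,1,0,0,0,20],[0,0,1,0,0,0,20],[0,0,1,0,0,0,20],[0,0,1,0,0,0,20],[0,0,0,0,0,0,20],[0,0,0,0,0,0,20],[0,0,0,0,0,0,20]]]'
```

```text
t: 27.75
tool_pos: [0.52, 0.047, 0.1761]
tcp_rot: [180.0, -0.0, -175.5]
ft_force: [-1.8, 0.5, 1.7]
grip_width: 0.487
finger_force: 61.7
```

```bash
python3 -m pendant '[[[0,0,1,0,0,0,20],[0,0,1,0,0,0,20],[0,0,1,0,0,0,20],[0,0,1,0,0,0,20],[0,0,0,0,0,0,20],[0,0,0,0,0,0,20],[0,0,0,0,0,0,20],[0,0,0,0,0,0,20]]]'
```

```text
t: 28.55
tool_pos: [0.52, 0.047, 0.1721]
tcp_rot: [180.0, -0.0, -175.5]
ft_force: [-0.9, -0.1, 1.9]
grip_width: 0.481
finger_force: 61.7
```

```bash
python3 -m pendant '[[[0,0,0.5,0,0,0,20],[0,0,0.5,0,0,0,20],[0,0,0.5,0,0,0,20],[0,0,0.5,0,0,0,20],[0,0,0,0,0,0,20],[0,0,0,0,0,0,20],[0,0,0,0,0,0,20],[0,0,0,0,0,0,20]]]'
```

```text
t: 29.35
tool_pos: [0.5201, 0.047, 0.1702]
tcp_rot: [180.0, -0.0, -175.5]
ft_force: [-1.4, 0.3, 2.0]
grip_width: 0.482
finger_force: 61.7
```

```bash
python3 -m pendant '[[[0,0,0.5,0,0,0,20],[0,0,0.5,0,0,0,20],[0,0,0.5,0,0,0,20],[0,0,0,0,0,0,20],[0,0,0,0,0,0,20],[0,0,0,0,0,0,20],[0,0,0,0,0,0,20],[0,0,0,0,0,0,20]]]'
```

```text
t: 30.15
tool_pos: [0.5197, 0.047, 0.1683]
tcp_rot: [180.0, -0.1, -175.5]
ft_force: [-3.6, -0.1, -1.6]
grip_width: 0.481
finger_force: 61.6
```

```bash
python3 -m pendant '[[[0,0,0.5,0,0,0,20],[0,0,0.5,0,0,0,20],[0,0,0,0,0,0,20],[0,0,0,0,0,0,20],[0,0,0,0,0,0,20],[0,0,0,0,0,0,20],[0,0,0,0,0,0,20],[0,0,0,0,0,0,20]]]'
```

```text
t: 30.95
tool_pos: [0.5202, 0.047, 0.1678]
tcp_rot: [180.0, -0.0, -175.5]
ft_force: [-4.9, 0.2, -0.2]
grip_width: 0.485
finger_force: 61.6
```

```bash
python3 -m pendant '[[[0,0,0.5,0,0,0,20],[0,0,0.5,0,0,0,20],[0,0,0,0,0,0,20],[0,0,0,0,0,0,20],[0,0,0,0,0,0,20],[0,0,0,0,0,0,20],[0,0,0,0,0,0,20],[0,0,0,0,0,0,20]]]'
```

```text
t: 31.75
tool_pos: [0.5201, 0.047, 0.1667]
tcp_rot: [-180.0, -0.0, -175.5]
ft_force: [-4.1, -0.8, -1.0]
grip_width: 0.482
finger_force: 61.6
```

```bash
python3 -m pendant '[[[0,0,0.5,0,0,0,20],[0,0,0.5,0,0,0,20],[0,0,0,0,0,0,20],[0,0,0,0,0,0,20],[0,0,0,0,0,0,20],[0,0,0,0,0,0,20],[0,0,0,0,0,0,20],[0,0,0,0,0,0,20]]]'
```

```text
t: 32.55
tool_pos: [0.5208, 0.0469, 0.1663]
tcp_rot: [-180.0, 0.1, -175.5]
ft_force: [1.3, 0.7, 0.5]
grip_width: 0.481
finger_force: 61.6
```

```bash
python3 -m pendant '[[[0,0,0.5,0,0,0,20],[0,0,0,0,0,0,20],[0,0,0,0,0,0,20],[0,0,0,0,0,0,20],[0,0,0,0,0,0,20],[0,0,0,0,0,0,20],[0,0,0,0,0,0,20],[0,0,0,0,0,0,20]]]'
python3 - <<'E'
from h import *
s=snap('side',0,(230,180,100,75),7.9);cv2.imwrite('pics/c8.png',s)
E
```

```text
t: 33.35
tool_pos: [0.5208, 0.0469, 0.1659]
tcp_rot: [-180.0, 0.1, -175.5]
ft_force: [2.4, 0.2, 5.4]
grip_width: 0.479
finger_force: 62.0
```

```bash
python3 -m pendant '[[[0,0,-0.6,0,0,0,20],[0,0,0,0,0,0,20],[0,0,0,0,0,0,45],[0,0,0,0,0,0,50],[0,0,0,0,0,0,55],[0,0,0,0,0,0,62],[0,0,0,0,0,0,62],[0,0,0,0,0,0,62]]]'
```

```text
t: 34.2
tool_pos: [0.5201, 0.047, 0.1658]
tcp_rot: [180.0, -0.0, -175.5]
ft_force: [-0.4, 0.5, -0.9]
grip_width: 0.724
finger_force: 0.0
```

```bash
python3 -m pendant '[[[0,0,-8,0,0,0,62],[0,0,-20,0,0,0,62],[0,0,-40,0,0,0,62],[0,0,-40,0,0,0,62],[30,0,0,0,0,0,62],[40,0,0,0,0,0,62],[40,0,0,0,0,0,62],[0,0,0,0,0,0,62]]]'
python3 - <<'E'
from h import *
t=snap('top',0,(195,185,60,70),6.5);s=snap('side',0,(235,185,60,70),6.5)
cv2.imwrite('pics/c9.png',np.hstack([t,s]))
E
```

```text
t: 35.0
tool_pos: [0.4073, 0.0386, 0.2737]
tcp_rot: [-180.0, 0.0, -175.5]
ft_force: [-0.0, -0.4, -0.5]
grip_width: 0.728
finger_force: 0.0
```

View pics/c9.png

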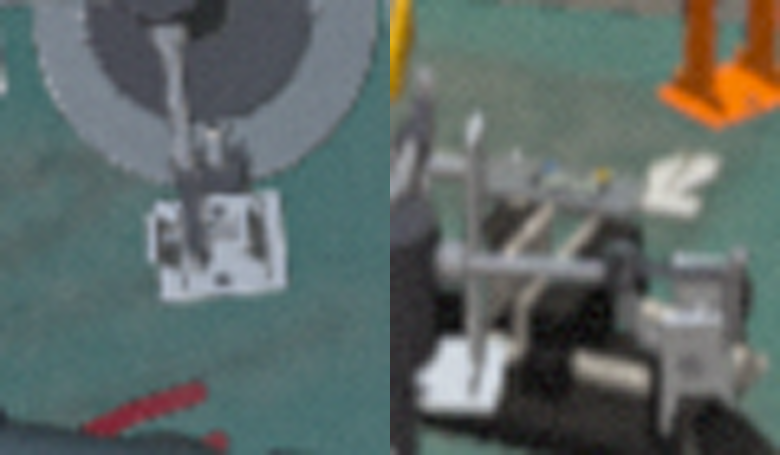

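The picture shows the bracket hanging upright on the front hook: its flange is at about (220,245) in the top view and its cheeks at about (695,320) in the side view. The dark gate strip lies level above the bar, at about (655,268). The arm is clear.

```bash
python3 -m pendant '[[[0,0,0,0,0,0,62],[0,0,0,0,0,0,62],[0,0,0,0,0,0,62],[0,0,0,0,0,0,62],[0,0,0,0,0,0,62],[0,0,0,0,0,0,62],[0,0,0,0,0,0,62],[0,0,0,0,0,0,62]]]'; python3 -c "from bench import robot;print(robot.job_done())"
```

```text
t: 35.9
tool_pos: [0.4106, 0.0383, 0.2739]
tcp_rot: [180.0, 0.0, -175.5]
ft_force: [-0.2, -0.2, 0.6]
grip_width: 0.728
finger_force: 0.0
the job is handed in; nothing more can be done
None
```

I handed the job in at about 36 s: the empty hook is in the loading position and the bracket hangs on it with the gate shut above the bar, as far as the force readings and last picture show; the judge returned no verdict, and one picture I viewed was 840 pixels wide, over the 800 limit.

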